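# Lock the sprung access panel of a press sensor box with its quarter-turn fastener

### The arm

A 6-joint arm with a two-finger parallel gripper is mounted at the origin on the work surface. World frame = base frame: x ahead of the robot, y to its left, z up, the work surface at z = 0. Lengths are in mm, angles in degrees, forces in N, time in s.
With the tool pointing down it reaches from about 350 to 850 mm from the base axis. Payload 8.1 kg.
Tool frame: the origin (TCP) lies at the very end of the fingers, on their centre line; the grasp point (between the pads) lies 19 mm behind it (r.grip_point_offset is the distance from the TCP to the grasp point, in mm); z points along the fingers, y is the line along which they close (so a half turn about z gives the same grasp; the last joint's range is limited). The gripper opens to 85 mm and grips with 20 to 120 N. Pads are 22 mm wide; open, the fingers measure 114 mm over their backs; the gripper's body (76 mm by 85 mm) begins 54 mm behind the grasp point. The pads swing forward as they close: fully open they stand 13 mm farther back than shut.
Start: joints at [-78.289, 7.471, 85.268, -0, 87.261, -4.893], TCP at [171.477, -574.979, 231.292] pointing down, gripper open.
Joint ranges: [-169.43, 169.43], [-51.17, 129.36], [1.28, 143.12], [-76.62, 256.62], [0, 156.53], [-152.29, 152.29]. Speed limits (degrees/s): [136.94, 136.94, 159.86, 180, 180, 180].

### API

Orientations are given as [roll, pitch, yaw] about the fixed x, y, z axes, in that order (R = Rz(yaw) Ry(pitch) Rx(roll)).
In Python, from bench import status, eyes, r gives the robot as it stands.
- The arm moves only by the shell command python3 -m handwheel 'ROWS' [FORCE]. ROWS is a JSON object whose one key "series" holds a list that holds one entry, the list of rows, each a list of 7 numbers: the shift along the tool's x, y, z in cm, then the turn, a rotation vector about the tool's x, y, z in rad, then the opening, from 0 (shut) to 1 (fully open). In form: {"series": [[[tx, ty, tz, rx, ry, rz, claw], ...]]}. A call has 1 to 12 rows; each row is the pose to reach, as a shift and turn from the pose commanded when the call began, along the tool's axes at that moment; what a row does not reach only later rows make up. A row lasts 1/8 s, in which the tool goes at most 62.5 mm and 10.7 degrees, less where a joint would pass 70% of its speed; a pose out of reach is approached as far as the arm can. A call with a gripper value outside its range is refused whole. The fingers move at their own pace and stop on an object; FORCE is the grip in N (left out, the last holds). Time passes only in rows, so rows that repeat a pose let the fingers close. It gives the time, the measured TCP pose, the force, the opening and the grip force at its end, in the units of the state.
- status.sense(): the state, without advancing time (a new reading comes with each control period).
- eyes.snapshot(name): name is "scene" or "top" or "wrist"; returns a dict with "img" (400x640x3 uint8, red, green, blue), "mtx" (3x3 intrinsics, pixels), "k1" (the pictures are not rectified: a ray, as slopes to the right and down, at radius r is drawn at 1 + k1 r^2 times it, then the intrinsics apply), "R" (3x3) and "t" (3): a world point X has camera coordinates R X + t. Camera axes: x right, y down, z forward; pixel columns grow to the right and rows downward; lengths in mm; the calibration is good to about 2 mm. A picture is of the moment at which its call begins. There is no depth.
- r.hand_in(): hands the job in; it is judged then, once.
The state is a dict: "time": time; "joint_pos": joint angles; "qd": joint speeds; "joint_efforts": joint torques, N m; "tool_pos": TCP position; "tcp_rot": TCP orientation; "ft_force": force on the tool from outside, world axes, zero at the start; "wrist_torque": the same for the moment, N m; "finger_gap": finger opening in mm; "grip_force": force on a finger pad.
Only numpy, scipy, OpenCV 4.12 (cv2) and the standard library are available. Lean on these libraries where they do the work, as an engineer would, in place of code of your own. Each camera call takes 0.05 s, during which the arm holds its last target. There are 200 camera calls.

### The job

On the bench stand two alike sensor boxes of the test press; one has its top access panel standing ajar on its spring. Set a fingertip in the slot of that panel's round fastener, press the panel down flush and, keeping it pressed, turn the fastener a quarter turn clockwise (seen from above) to its stop, so that the panel stays locked down when you let go. Leave the locked box as it is, and do not pick up or shift anything else.

Things in the scene. Friction and masses are not known exactly. Their poses are not given: they have to be found in the camera images.
- open_box_unit: The box with the unlocked panel: steel box 230 (x) x 200 (y) x 100 (z) mm, fixed to the bench; origin under its centre, z up, sockets on its -x side. An aluminium panel, hinged at the +x side, lies inset in its top; a round slotted fastener sits on the panel 36 mm from the box centre towards -x.
- fastener_slot (a point): Fastener to turn: disc 100 mm across, 18 mm high, with a straight open-ended slot 36 mm wide, 14 mm deep across its whole diameter. Site: centre of the slot's floor, on the turning axis; y along the slot, z out of the panel, turning with the disc. 102 mm above the bench when the panel is flush; about 17 mm higher, tilted 0.13 rad, when ajar.
- fastener (a joint): Turn of that fastener, rad, clockwise from above: 0 open (slot along the box's y), 1.57 locked (slot along the box's x), stops at both ends; starts between 0 and 0.35. Light friction (0.06 N m) holds it where left. Shut fingers set in the slot, beside the axis or over it, turn it by the slot's walls.
- keeper (a point): Middle of the keeper: a fixed bar under the panel, 73 mm from the box centre to -x. From about 1.0 rad the fastener's 45 mm tongue hooks under it, but only while the panel is pressed flush or up to 3 mm lower; turned with the panel up, the tongue ends above the bar and blocks the panel (turn back to undo).
- panel (a joint): Opening of that panel, rad: 0 flush, 0.13 ajar as its spring lifts it. At the fastener, 130 mm from the hinge, about 6 N press it flush; it yields up to 3 mm further down there (-0.025 rad) to a firm stop. Locked, it rests at about 0.01.
- shut_box_unit: The neighbour, already locked, to be left as it is: steel box 230 (x) x 200 (y) x 100 (z) mm, fixed to the bench; origin under its centre, z up, sockets on its -x side. An aluminium panel, hinged at the +x side, lies inset in its top; a round slotted fastener sits on the panel 36 mm from the box centre towards -x.
- fastener_shut (a joint): Turn of the neighbour's fastener: 1.57 locked (slot along its box's x).
- die: Bystander: stepped steel press die standing upright, 52 mm wide, 70 mm high
- bearing: Bystander: steel bearing ring lying flat, 52 mm outside, 16 mm high
- wrench: Bystander: steel wrench, 190 mm, lying flat
- screwdriver: Bystander: screwdriver, 190 mm, lying flat
- oil_bottle: Bystander: white oil bottle, 54 mm wide, 130 mm high, standing
- specimen: Bystander: grey concrete test cylinder, 38 mm wide, 50 mm high, standing

How it is judged:
By the outcome, as a careful person would: the job done as asked, in the order asked, and still so for the second after the job is handed in, with the robot touching nothing.
It also fails if it takes over 38 s, if anything falls off the work surface, if the arm or the gripper's body presses on something with over 40 N, if the wrist force passes 120 N, or if a joint passes its speed limit or range.

## Working session

There is one attempt and no reset: what is moved stays moved. The work goes in short steps, Python scripts to look and compute and a shell command to move; the robot and the scene stay as the last step left them, time stands still between calls to the robot, and variables do not carry over. Pictures are saved under pics/ and viewed, at most 13 in all, crops included, and the job is handed in when it is done.

```bash
ls; mkdir -p pics; python3 - <<'E'
from bench import status, eyes, r
import cv2
s=status.sense();print({k:s[k] for k in('time','tool_pos','tcp_rot','ft_force','finger_gap')})
for n in("scene","top"):
    d=eyes.snapshot(n);cv2.imwrite(f"pics/{n}0.png",d["img"][:,:,::-1]);print(n,d["mtx"],d["k1"],d["R"],d["t"])
E
```

```text
pics
{'time': 0.0, 'tool_pos': array([ 171.34231965, -574.42744985,  230.22337461]), 'tcp_rot': array([-1.79892347e+02, -7.80114969e-03,  1.66046055e+01]), 'ft_force': array([ 0.06623296, -0.13481083,  0.56976466]), 'finger_gap': 85.45405336640496}
scene [[394.005539     0.         318.88685044]
 [  0.         394.005539   200.91042571]
 [  0.           0.           1.        ]] -0.014163036558997403 [[-0.30088569  0.95359181  0.01142164]
 [ 0.76532879  0.24859425 -0.59369415]
 [-0.56898123 -0.16989276 -0.80460972]] [ 170.27557884 -412.09479608 1487.01253203]
top [[361.42253172   0.         325.00456123]
 [  0.         361.42253172 196.44325053]
 [  0.           0.           1.        ]] -0.039889576653778167 [[-0.00684557 -0.99997205 -0.00300662]
 [-0.98619268  0.00724868 -0.16544318]
 [ 0.16546035  0.00183256 -0.98621474]] [  -2.71731721  585.81696502 1173.52135535]
```

View pics/top0.png

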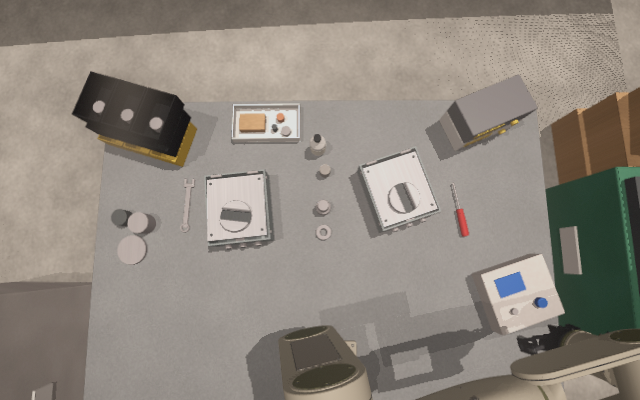

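View pics/scene0.png

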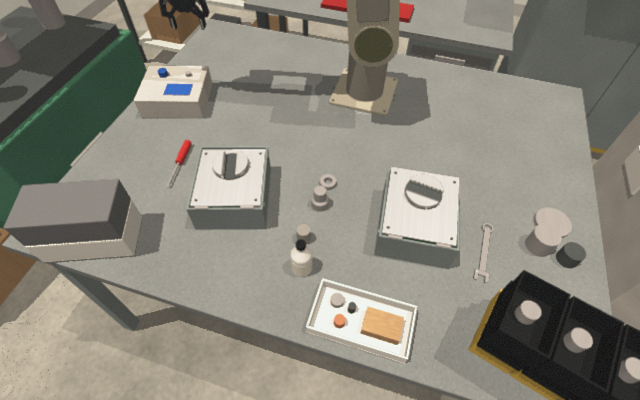

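The top view shows the left box (around 238,208) with its slot along y, so it is the open one. The right box (398,190) has its slot along x, so it is locked. I'll enlarge the open box in both views.

```bash
python3 - <<'E'
import cv2,numpy as np
a=cv2.imread("pics/top0.png")[160:260,190:290];b=cv2.imread("pics/scene0.png")[160:270,370:470]
f=lambda i:cv2.resize(i,None,fx=6,fy=6,interpolation=cv2.INTER_CUBIC)
cv2.imwrite("pics/c1.png",f(a)[:600]);cv2.imwrite("pics/c2.png",f(b)[:600])
E
```

```text
(no output)
```

View pics/c1.png

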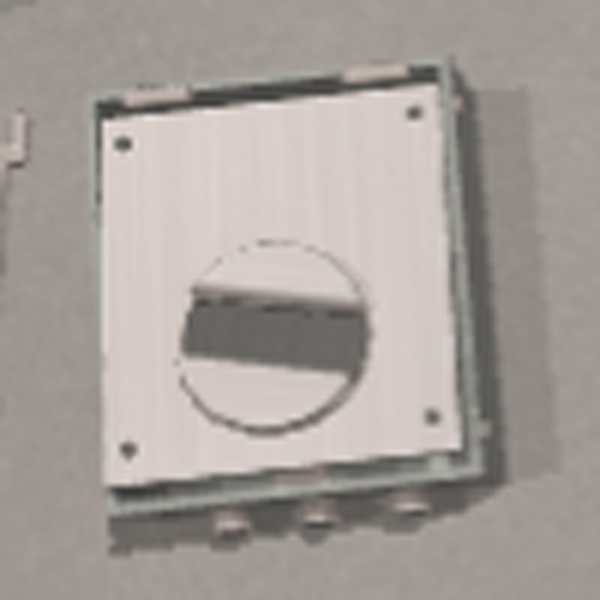

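View pics/c2.png

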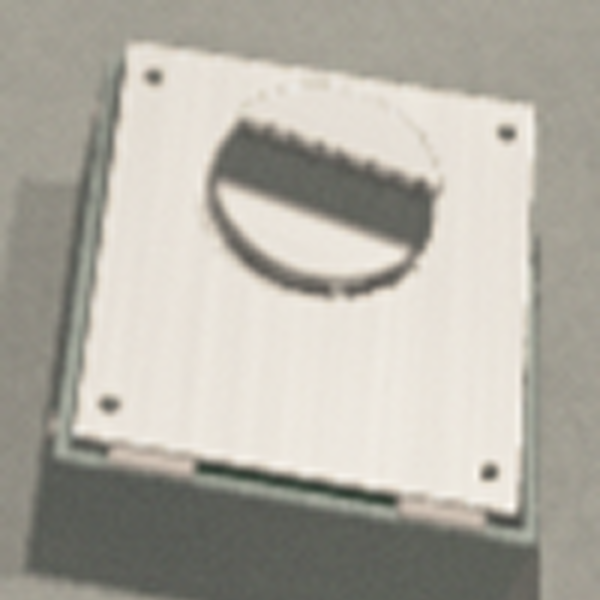

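The crops agree: the panel on this box is ajar at its -x edge and its slot is near y, turned slightly. I read the rim corners, disc outline and slot edges from both crops and fit the pose.

```bash
cat > h.py <<'E'
from bench import status, eyes, r
import numpy as np, cv2
def ray(d,uv):
    K=d["mtx"];p=cv2.undistortPoints(np.array([[uv]],float),K,np.array([d["k1"],0,0,0,0.]))[0,0]
    R,t=d["R"],d["t"];return -R.T@t,R.T@np.array([p[0],p[1],1.])
def at(d,uv,z):
    c,v=ray(d,uv);return c+v*(z-c[2])/v[2]
E
python3 - <<'E'
from h import *
T=eyes.snapshot("top");S=eyes.snapshot("scene")
t=lambda c,z:at(T,(190+c[0]/6-.4,160+c[1]/6-.4),z).round(1)
s=lambda c,z:at(S,(370+c[0]/6-.4,160+c[1]/6-.4),z).round(1)
print("top rim TL TR BR BL",[t(c,100) for c in[(97,103),(450,62),(488,470),(108,512)]])
print("scene rim BL BR",[s(c,100) for c in[(57,455),(535,537)]])
print("disc",t((277,338),133),s((326,183),133))
print("panel corners top BL BR z126",t((107,487),126),t((463,450),126),"scene",s((128,45),126),s((535,105),126))
print("slot top edges",[t(c,133) for c in[(195,290),(365,305),(185,355),(350,372)]])
print("slot s",[s(c,133) for c in[(240,120),(432,185),(215,180),(410,248)]])
E
```

```text
top rim TL TR BR BL [array([645.6, 384.4, 100. ]), array([666.9, 190.8, 100. ]), array([444.6, 166.1, 100. ]), array([423.3, 368.1, 100. ])]
scene rim BL BR [array([668. , 190.4, 100. ]), array([646.1, 387.1, 100. ])]
disc [511.9 272.5 133. ] [515.4 273.6 133. ]
panel corners top BL BR z126 [435.3 360.7 126. ] [453.6 175.3 126. ] scene [456.6 174.3 126. ] [434.4 358.9 126. ]
slot top edges [array([537.4, 316.5, 133. ]), array([528.9, 226.9, 133. ]), array([503.3, 320.4, 133. ]), array([493.9, 233.8, 133. ])]
slot s [array([491.5, 231.3, 133. ]), array([502. , 318.5, 133. ]), array([529. , 226.6, 133. ]), array([539.8, 313.6, 133. ])]
```

```bash
python3 -m handwheel '{"series": [[[0,0,-6,0,0,0,0],[4.6,-3.5,-6,0,0,-0.15,0],[9.3,-7,-6,0,0,-0.3,0],[14,-10.6,-6,0,0,-0.45,0],[18.6,-14.1,-6,0,0,-0.6,0],[23.2,-17.7,-6,0,0,-0.75,0],[27.8,-21.2,-6,0,0,-0.9,0],[32.4,-24.8,-6,0,0,-1.05,0],[37,-28.3,-6,0,0,-1.2,0],[41.8,-32,-6,0,0,-1.37,0],[41.8,-32,-6,0,0,-1.37,0]]]}'
python3 - <<'E'
from h import *
from scipy.spatial.transform import Rotation as Ro
s=status.sense();print(s['joint_pos'].round(1))
R0=Ro.from_euler('xyz',s['tcp_rot'],degrees=True)
g=np.array([507.8,245.7,230]);print((R0.inv().apply(g-s['tool_pos'])/10).round(2),(R0.inv()*Ro.from_euler('xyz',[180,0,173.4],degrees=True)).as_rotvec().round(3))
E
```

```text
time: 1.58
tool_pos: [482.2, -145.1, 291.0]
tcp_rot: [180.0, -0.1, 95.6]
ft_force: [-0.5, -1.1, -0.1]
finger_gap: -0.0
grip_force: 0.0
[-22.6  -8.6  95.    0.1  93.6 -28.2]
[38.64  6.33  6.15] [ 1.000e-03 -1.000e-03 -1.359e+00]
```

```bash
python3 -m handwheel '{"series": [[[4.8,0.8,0.5,0,0,-0.17,0],[9.6,1.6,1,0,0,-0.34,0],[14.5,2.4,1.5,0,0,-0.51,0],[19.3,3.2,2,0,0,-0.68,0],[24.1,4,2.5,0,0,-0.85,0],[29,4.8,3,0,0,-1.02,0],[33.8,5.5,3.5,0,0,-1.19,0],[38.6,6.3,4,0,0,-1.36,0],[38.6,6.3,4,0,0,-1.36,0],[38.6,6.3,4,0,0,-1.36,0]]]}'
python3 - <<'E'
from h import *
d=eyes.snapshot("wrist");cv2.imwrite("pics/w1.png",d["img"][:,:,::-1]);s=status.sense();print(s['joint_pos'].round(1),s['ft_force'])
for k in("top","scene"):
    i=eyes.snapshot(k)["img"][:,:,::-1];cv2.imwrite(f"pics/{k}1.png",i)
E
```

```text
time: 2.82
tool_pos: [509.1, 240.3, 251.0]
tcp_rot: [-179.9, -0.0, 172.9]
ft_force: [0.0, -0.4, 0.4]
finger_gap: -0.0
grip_force: 0.0
[ 20.    1.3  89.7  -0.   89.  -62.8] [ 0.72285884  0.35294387 -0.04600891]
```

View pics/w1.png

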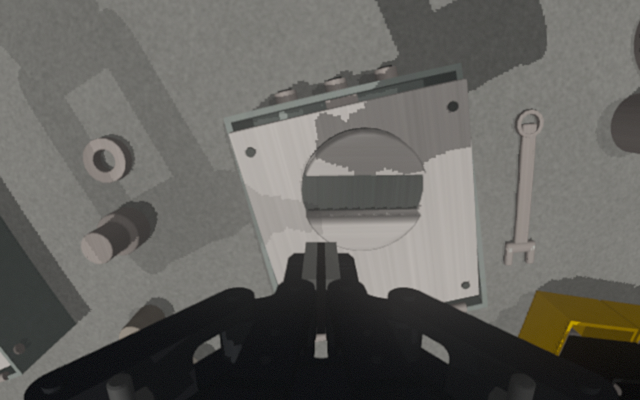

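The wrist view shows the slot horizontal in the image, so it lies along tool y. The disc centre is at about (363,189), the upper slot edge at row 177, and the lower wall at rows 208–220. I'll compute from these.

```bash
python3 - <<'E'
from h import *
d=eyes.snapshot("wrist");s=status.sense();print(s['tool_pos'],s['tcp_rot'])
cv2.imwrite("pics/w1c.png",cv2.resize(d["img"][110:265,285:445,::-1],None,fx=3.8,fy=3.8,interpolation=cv2.INTER_CUBIC))
for z in(126,133):
  print(z,[at(d,p,z).round(1) for p in[(363,189),(303,189),(423,189),(305,177),(421,176),(308,219),(420,219)]])
E
```

```text
[509.39571514 239.92907749 251.62905082] [-1.79998255e+02  2.84701771e-02  1.72878987e+02]
126 [array([510.3, 274.1, 126. ]), array([504.4, 226.7, 126. ]), array([516.3, 322. , 126. ]), array([495. , 229.6, 126. ]), array([505.5, 320.9, 126. ]), array([529.8, 227.3, 126. ]), array([541.3, 318.3, 126. ])]
133 [array([508.6, 273.4, 133. ]), array([502.8, 227.2, 133. ]), array([514.3, 320. , 133. ]), array([493.6, 230.1, 133. ]), array([503.8, 319. , 133. ]), array([527.6, 227.8, 133. ]), array([538.7, 316.5, 133. ])]
```

View pics/w1c.png

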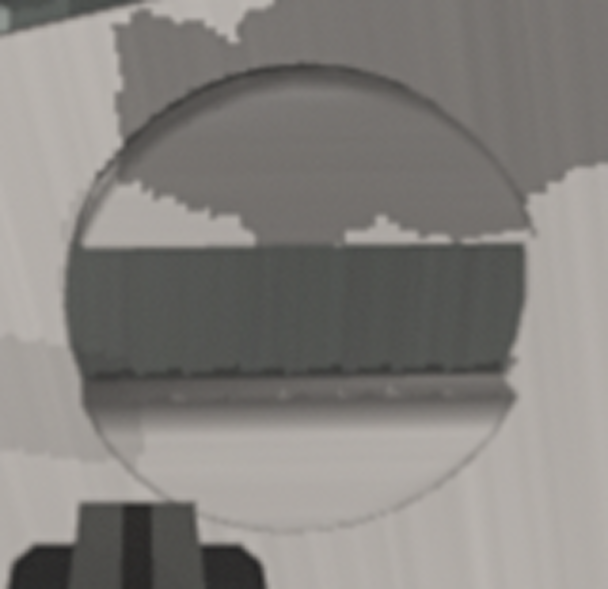

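```bash
python3 -m handwheel '{"series": [[[0,0.6,5,0,0,-0.01,0],[0,0.6,9,0,0,-0.01,0],[0,0.6,11,0,0,-0.01,0],[0,0.6,12,0,0,-0.01,0],[0,0.6,12.7,0,0,-0.01,0],[0,0.6,12.7,0,0,-0.01,0],[0,0.6,12.7,0,0,-0.01,0]]]}'
python3 - <<'E'
from h import *
d=eyes.snapshot("wrist");s=status.sense();print(s['tool_pos'],s['tcp_rot'],s['ft_force'])
cv2.imwrite("pics/w2.png",d["img"][:,:,::-1])
E
```

```text
time: 3.9
tool_pos: [510.5, 247.5, 125.5]
tcp_rot: [179.9, 0.1, 173.6]
ft_force: [-0.5, 0.3, 0.3]
finger_gap: 0.1
grip_force: 0.0
[510.41668293 247.44697736 125.41850126] [1.79954920e+02 8.65905284e-02 1.73596807e+02] [ 0.48594662 -0.18194506 -0.16646794]
```

View pics/w2.png

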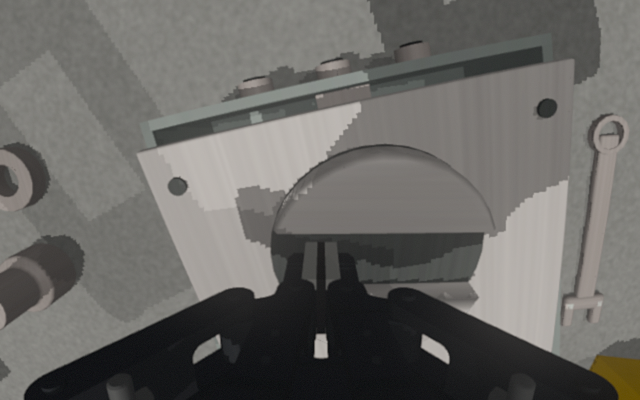

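The fingertips are in the slot, left of the axis, at about (322,245), with no contact force. Now I'll press.

```bash
python3 -m handwheel '{"series": [[[0,0,0.5,0,0,0,0],[0,0,1,0,0,0,0],[0,0,1.4,0,0,0,0],[0,0,1.8,0,0,0,0],[0,0,2.1,0,0,0,0],[0,0,2.3,0,0,0,0],[0,0,2.4,0,0,0,0],[0,0,2.4,0,0,0,0],[0,0,2.4,0,0,0,0]]]}'
```

```text
time: 5.08
tool_pos: [510.0, 247.2, 100.7]
tcp_rot: [180.0, 0.0, 173.6]
ft_force: [-3.0, 0.3, 6.1]
finger_gap: -0.1
grip_force: 3.0
```

```bash
python3 -m handwheel '{"series": [[[0.39,0.03,0.05,0,0,0.15,0],[0.78,0.12,0.05,0,0,0.3,0],[1.15,0.26,0.05,0,0,0.45,0],[1.49,0.46,0.05,0,0,0.6,0],[1.8,0.71,0.05,0,0,0.75,0],[2.07,1,0.05,0,0,0.9,0],[2.29,1.33,0.05,0,0,1.05,0],[2.46,1.68,0.05,0,0,1.2,0],[2.58,2.06,0.05,0,0,1.35,0],[2.58,2.06,0.05,0,0,1.35,0],[2.58,2.06,0.05,0,0,1.35,0]]]}'
python3 - <<'E'
from h import *
d=eyes.snapshot("wrist");s=status.sense();print(s['tool_pos'],s['tcp_rot'],s['ft_force'],s['wrist_torque'])
cv2.imwrite("pics/w3.png",d["img"][:,:,::-1])
E
```

```text
time: 6.45
tool_pos: [486.8, 270.3, 100.1]
tcp_rot: [180.0, 0.0, 96.2]
ft_force: [-1.6, -2.2, 4.7]
finger_gap: -0.6
grip_force: 3.2
[486.83844723 270.27191775 100.09364049] [1.79956704e+02 2.41507613e-02 9.62391299e+01] [-1.28348983 -2.21438487  4.75503271] [-0.238064    0.26829818 -0.03873054]
```

View pics/w3.png

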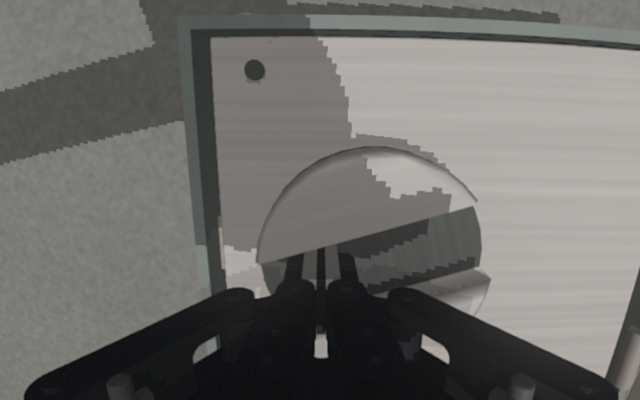

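The slot lags the tool by about 15° (its edge runs from (258,263) to (475,206)), which is the side clearance. I'll keep pressing and push sideways to the stop.

```bash
python3 -m handwheel '{"series": [[[0.2,0,0,0,0,0,0],[0.4,0,0,0,0,0,0],[0.6,0,0,0,0,0,0],[0.75,0,0,0,0,0,0],[0.85,0,0,0,0,0,0],[0.95,0,0,0,0,0,0],[0.95,0,0,0,0,0,0],[0.95,0,0,0,0,0,0]]]}'
python3 - <<'E'
from h import *
d=eyes.snapshot("wrist");s=status.sense();print(s['tool_pos'],s['tcp_rot'],s['ft_force'],s['wrist_torque'])
cv2.imwrite("pics/w4.png",d["img"][:,:,::-1])
E
```

```text
time: 7.5
tool_pos: [487.6, 278.5, 100.6]
tcp_rot: [179.8, 0.1, 96.2]
ft_force: [5.2, -9.6, 3.9]
finger_gap: 0.0
grip_force: 6.7
[487.55675639 278.47510375 100.56613033] [1.79787147e+02 1.28187794e-01 9.61904368e+01] [ 6.30821807 -8.91933024  4.34424653] [-1.37143805 -0.97852761 -0.04052129]
```

View pics/w4.png

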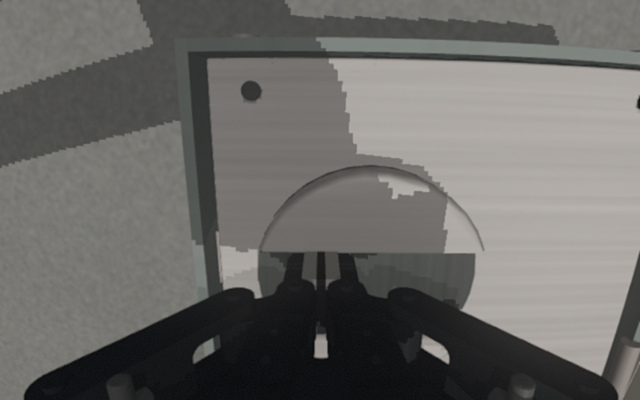

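The slot edge (262,250)–(475,254) is now parallel to the box rim, and a 10 N side force shows it is against the stop. I'll nudge it once more to confirm, then back off sideways and lift.

```bash
python3 -m handwheel '{"series": [[[0.15,0,0,0,0,0,0],[0.3,0,0,0,0,0,0],[0.3,0,0,0,0,0,0],[0.3,0,0,0,0,0,0]]]}'
```

```text
time: 8.05
tool_pos: [487.6, 278.8, 100.1]
tcp_rot: [179.8, 0.4, 96.1]
ft_force: [8.2, -20.1, 5.4]
finger_gap: -0.2
grip_force: 12.0
```

```bash
python3 -m handwheel '{"series": [[[-0.3,0,0,0,0,0,0],[-0.8,0,0,0,0,0,0],[-0.8,0,0,0,0,0,0],[-0.8,0,-0.5,0,0,0,0],[-0.8,0,-1.5,0,0,0,0],[-0.8,0,-3,0,0,0,0],[-0.8,0,-7,0,0,0,0],[-0.8,0,-12,0,0,0,0],[-0.8,0,-15,0,0,0,0],[-0.8,0,-15,0,0,0,0],[-0.8,0,-15,0,0,0,0]]]}'
python3 - <<'E'
from h import *
d=eyes.snapshot("wrist");w=d["img"][:,:,::-1];t=eyes.snapshot("scene")["img"][150:275,360:480,::-1]
cv2.imwrite("pics/w5.png",np.hstack([w,cv2.resize(t,(160,400))]) )
E
```

```text
time: 9.43
tool_pos: [485.6, 274.8, 249.3]
tcp_rot: [-180.0, 0.0, 96.2]
ft_force: [-0.0, -0.4, -1.0]
finger_gap: 0.2
grip_force: 0.0
```

View pics/w5.png

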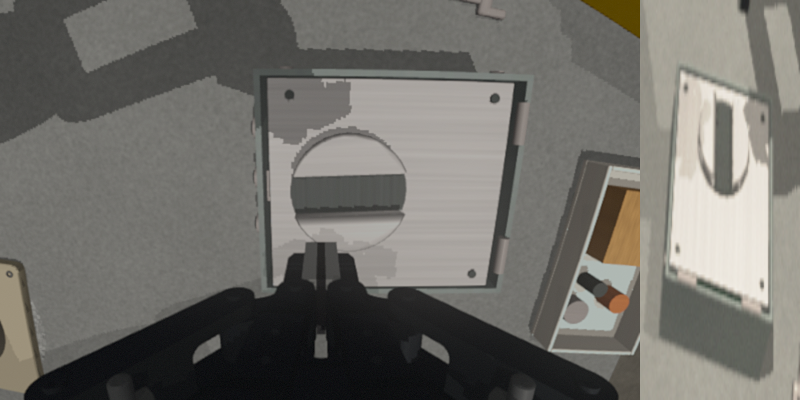

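The panel stays flush with the slot along box x, but the fastener may have been dragged back a couple of degrees as I backed off. I'll measure it.

```bash
python3 - <<'E'
from h import *
d=eyes.snapshot("wrist")
g=d["img"][:,:,::-1]
cv2.imwrite("pics/w5c.png",cv2.resize(g[60:300,245:545],None,fx=2.5,fy=2.5,interpolation=cv2.INTER_CUBIC))
a=lambda p,q,z:(lambda v:np.degrees(np.arctan2(v[1],v[0])).round(2))(at(d,q,z)-at(d,p,z))
print("slot",a((292,178),(405,174),116),a((300,213),(403,210),102),"rim",a((257,70),(532,77),100),a((262,288),(497,288),100))
E
```

```text
slot 8.42 8.04 rim 5.55 5.94
```

View pics/w5c.png

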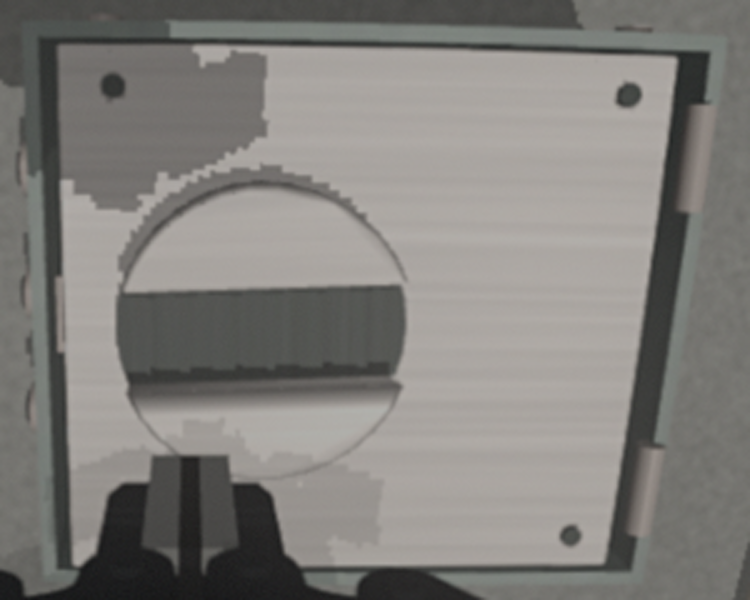

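It is about 2.5° short of the stop. The panel is locked, so I'll re-enter the slot just above its floor to avoid drag, seat the fastener on its stop, ease off and lift.

```bash
python3 -m handwheel '{"series": [[[-0.4,0,5,0,0,0,0],[-0.4,0,10,0,0,0,0],[-0.4,0,12.5,0,0,0,0],[-0.4,0,13.7,0,0,0,0],[-0.4,0,14.2,0,0,0,0],[-0.4,0,14.2,0,0,0,0],[-0.1,0,14.2,0,0,0,0],[0.2,0,14.2,0,0,0,0],[0.4,0,14.2,0,0,0,0],[0.6,0,14.2,0,0,0,0],[0.6,0,14.2,0,0,0,0],[0.6,0,14.2,0,0,0,0]]]}'
```

```text
time: 11.08
tool_pos: [486.8, 278.6, 108.6]
tcp_rot: [179.9, 0.2, 96.2]
ft_force: [3.6, -13.0, 2.7]
finger_gap: 0.0
grip_force: 6.8
```

```bash
python3 -m handwheel '{"series": [[[-0.3,0,0,0,0,0,0],[-0.6,0,0,0,0,0,0],[-0.6,0,0,0,0,0,0],[-0.6,0,-1,0,0,0,0],[-0.6,0,-3,0,0,0,0],[-0.6,0,-8,0,0,0,0],[-0.6,0,-14.2,0,0,0,0],[-0.6,0,-14.2,0,0,0,0],[-0.6,0,-14.2,0,0,0,0],[-0.6,0,-14.2,0,0,0,0]]]}'
python3 - <<'E'
from h import *
d=eyes.snapshot("wrist")
g=d["img"][:,:,::-1]
cv2.imwrite("pics/w6c.png",cv2.resize(g[60:300,245:545],None,fx=2.5,fy=2.5,interpolation=cv2.INTER_CUBIC))
E
```

```text
time: 12.32
tool_pos: [485.2, 274.7, 248.5]
tcp_rot: [-179.9, 0.0, 96.3]
ft_force: [-0.1, 0.1, -0.2]
finger_gap: 0.3
grip_force: 0.0
```

View pics/w6c.png

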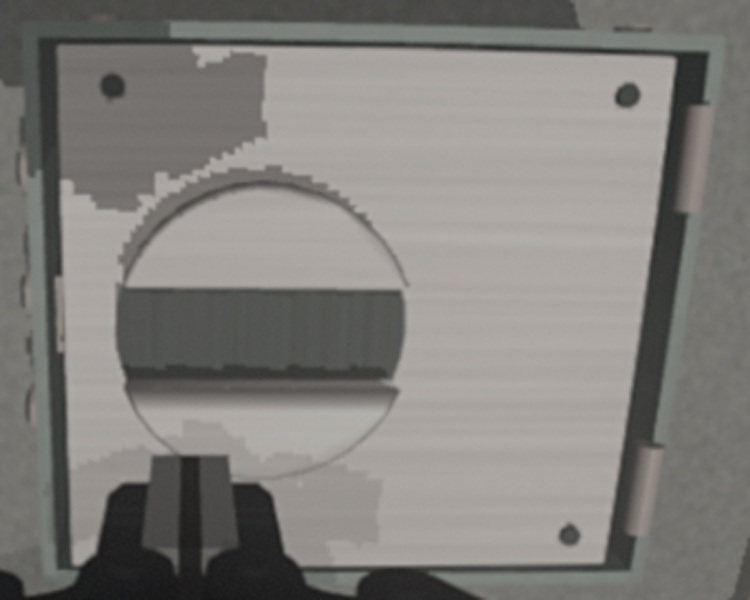

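The slot (crop rows 288–289 along its upper edge) is now parallel to the rim, the panel is flush, and the tool is clear.

```bash
python3 -c "
from bench import r
print(r.hand_in())"
```

```text
the job is handed in; nothing more can be done
None
```

The panel is pressed flush and its fastener turned clockwise to the stop; it stayed locked down after release, the robot is clear of everything, and the job was handed in at about 12 s.

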